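# Slide back the figure box lid and stand the figure on the turntable

## Robot

A 6-joint arm with a two-finger parallel gripper is mounted at the origin on the work surface. World frame = base frame: x ahead of the robot, y to its left, z up, the work surface at z = 0. Lengths are in mm, angles in rad, forces in N, time in s.
With the tool pointing down it reaches from about 350 to 775 mm from the base axis. Payload 7.3 kg.
Tool frame: the origin (TCP) lies midway between the tips of the shut fingers; the grasp point (between the pads) lies 19 mm behind it; z points along the fingers, y is the line along which they close (so a half turn about z gives the same grasp; the last joint's range is limited). The gripper opens to 92 mm and grips with 3 to 60 N. Pads are 19 mm wide; open, the fingers measure 130 mm over their backs; the gripper's body (75 mm by 190 mm) begins 47 mm behind the grasp point.
Start: joints at [1.012, 0.342, 1.524, -0, 1.275, -0.146], TCP at [210.605, 480.927, 226.741] pointing down, gripper open.
Joint ranges: [-2.53, 2.53], [-0.77, 2.02], [0.04, 2.7], [-1, 4.14], [0.28, 2.66], [-3.11, 3.11]. Speed limits (rad/s): [2.57, 2.57, 3.14, 3.14, 3.14, 3.14].

## Interface

Orientations are given as [roll, pitch, yaw] about the fixed x, y, z axes, in that order (R = Rz(yaw) Ry(pitch) Rx(roll)).
In Python, from plant import readout, vision, order, models gives the robot as it stands. The module is installed in compiled form; this text tells all that it offers.
- The arm moves only by the tool step_arm, never from a script. Its argument "series" is text: rows parted by semicolons, each of 7 numbers parted by spaces: the gripper's target within -1 to 1 (shut at 1, half-way at 0, fully open at -1), then the shift along the tool's x, y, z each as a share of 80 mm, from -1 to 1, then the turn, a rotation vector about the tool's x, y, z each as a share of 2 pi rad, from -1 to 1. In form: jaw x y z ax ay az; .... A call has 1 to 20 rows; each row is the pose to reach, as a shift and turn from the pose commanded when the call began, along the tool's axes at that moment, turning the shorter way round; what a row does not reach only later rows make up. A row lasts 1/10 s, in which the tool goes at most 50 mm and 8.59 degrees, less where a joint would pass 70% of its speed; a pose out of reach is approached as far as the arm can. A call with a number of a shift or a turn outside -1 to 1 is refused whole. A call with a gripper value outside its range is refused whole. The fingers move at their own pace and stop on an object; the grip force is fixed at half the most. Time passes only in rows, so rows that repeat a pose let the fingers close. It gives the time, the measured TCP pose, the force, the opening and the grip force at its end, in the units of the state.
- readout.get_obs(): the state, without advancing time (a new reading comes with each control period).
- vision.capture(name): name is "side" or "top" or "wrist"; returns a dict with "frame" (420x560x3 uint8, red, green, blue), "depth" (420x560 float32, mm along the optical axis (not along the pixel's ray), 0 where there is no reading), "fovy" (degrees; the focal length in pixels is half the picture's height over the tangent of half this angle, whatever the lens; pixels are square), "cx", "cy" (the principal point, pixels), "k1" (the pictures are not rectified: a ray, as slopes to the right and down, at radius r is drawn at 1 + k1 r^2 times it, then the intrinsics apply), "rvec" (rotation vector, rad) and "tvec" (3), from world to camera coordinates, as OpenCV has them; the wrist camera has in their place "mount" (4x4, takes a point from camera to tool coordinates, whose origin is the TCP and whose axes are the flange's). Camera axes: x right, y down, z forward; pixel columns grow to the right and rows downward; lengths in mm; the calibration is good to about 2 mm. A picture is of the moment at which its call begins: read the wrist's pose just before it.
- order.close_job(): hands the job in; it is judged then, once.
Trained networks look in a picture, given as the dict that the camera call returned (one of the last four; its "shot" number tells which), for a name from the list of things; names that differ only in an ending like _2 or _b are one class to them, and where a whole thing is asked for, a point or a joint stands for the part that bears it (a point fixed in the world has none). Each returns a list of dicts, best first, with "p" (0 to 1); they miss things now and then, are a little off and sometimes report something else, mostly with a low value. They report only what shows in the picture. A call takes as long as a camera call.
- models.look_for(picture, thing): "position" ([column, row] in pixels, amid what is visible of it).
- models.pinpoint(picture, thing): "position" ([column, row] in pixels: a listed point, or the origin of a listed thing).
The state is a dict: "time": time; "joint_positions": joint angles; "dq": joint speeds; "tau": joint torques, N m; "tool_pos": TCP position; "tcp_rot": TCP orientation; "contact_force": force on the tool from outside, world axes, zero at the start; "moment": the same for the moment, N m; "grip_width": finger opening in mm; "finger_force": force on a finger pad.
Only numpy, scipy, OpenCV 4.12 (cv2) and the standard library are available. Lean on these libraries where they do the work, as an engineer would, in place of code of your own. Each camera call takes 0.05 s, during which the arm holds its last target. There are 200 camera calls.

## Task

Open the wooden figure box: press down on its flat, handle-less lid with the fingertips, firmly enough to grip but gently, as the board is thin and sagging, and drag it back over the box's low front wall all the way to its stop, without dragging the box along. Then lift the plaster figure out of the far compartment and set it down upright in the middle of the painter's turntable, without dropping it. Leave the lid fully open and everything else on the bench where it is.

Things in the scene. Friction and masses are not known exactly. Their poses are not given: they have to be found in the camera images.
- figure_box: Loose wooden case 230 (x) x 160 (y) x 76 mm high, about 1 kg, walls 9, floor 8 mm. Origin: centre of underside; +x to its far end, -x to its front, where the wall is only 57 mm high and the lid slides out over it. A divider (top 46 mm up, x = -5 mm) parts the far compartment (x -2 to 106 mm, 142 wide) from the near. It only rests on the bench: it comes along if the lid is pulled hard on its stop.
- lid (a joint): How far the lid is slid open along the box's -x, m: 0 shut, 0.135 at the firm stop; starts 0 to 8 mm open. Rubs in its grooves with about 4.5 N, a little more when moved fast, and stays where left. No handle: it moves by friction with what presses on its top. How slippery it is varies: too light a press (under about 6 to 11 N) slips over it, over 18 N is too much for the thin board.
- lid_top (a point): Middle of the lid at the level of its edges, 69.5 mm above the box's underside; moves with the lid, axes as the box. Plywood 220 (x) x 141 (y) x 5 mm, sides under lips 6.5 mm higher, 130 mm open between these. It has sagged across its width: its middle strip (60 mm wide) lies 1 to 7 mm below this point, unevenly; feel for it. Shut, x = -4.5 mm of the box. Pressed outside the box it tips it.
- figure: Small plaster figure in a robe, 46 mm tall, 35 g, standing upright and free in the far compartment under the lid. Round: foot 29 mm across and 7 mm high, then a straight robe 24 mm across from 7 to 30 mm height (grip here; the fingers must pass between the box's walls), shoulders above, head 13 mm across. Origin: centre of its underside; +z is up through the head.
- kneeling: A shorter figure of the same kind (33 mm) in the near compartment; it stays in the box.
- turntable: Painter's banding wheel, fixed foot with a round flat head, 180 mm across, that turns freely; its top is 44 mm above the bench. Origin: on the axis at bench height.
- wheel_top (a point): Centre of the turntable's top face, where the figure is to stand.
- wheel_head (a joint): Angle of the turntable's head about the vertical, rad; its value does not matter.
- jar_a: Bystander: capped paint jar, 52 mm across, 72 mm high, origin under its centre.
- jar_b: Bystander: capped paint jar, 48 mm across, 66 mm high, origin under its centre.
- squeeze_bottle: Bystander: ribbed squeeze bottle, 72 mm across, 172 mm high, origin under its centre.
- palette_knife: Bystander: cranked palette knife lying flat, about 200 mm long along its x, under 30 mm high.
- sanding_block: Bystander: cork sanding block 85 x 55 x 26 mm, origin under its centre.
- rinse_cup: Bystander: clear plastic cup, 72 mm across, 85 mm high, origin under its centre.

How it is judged:
By the outcome, as a careful person would: the job done as asked, in the order asked, and still so for the second after the job is handed in, with the robot touching nothing.
It also fails if it takes over 61 s, if anything falls off the work surface, if the arm or the gripper's body presses on something with over 40 N, if the wrist force passes 120 N, or if a joint passes its speed limit or range.

## Working session

There is one attempt and no reset: what is moved stays moved. The work goes in short steps, Python scripts to look and compute and a tool call to move; the robot and the scene stay as the last step left them, time stands still between calls to the robot, and variables do not carry over. Pictures are saved under pics/ and viewed, at most 10 in all, crops included, and the job is handed in when it is done.

Besides the shell and the picture viewer there is one more tool, called after "Emit:" as name(argument=value, ...), one argument or row to a line, values as JSON. step_arm: Moves the arm, as the interface text tells. Shift numbers are shares of 80 mm and turn numbers shares of 2 pi rad, none past 1 either way. Its arguments: {"type":"object","properties":{"series":{"type":"string"}},"required":["series"]}

```bash
mkdir -p pics
cat > h.py <<'E'
import numpy as np, cv2
from scipy.spatial.transform import Rotation as R
from plant import readout, vision, order, models
def K(c):
    f=c["frame"].shape[0]/2/np.tan(np.radians(c["fovy"])/2); return f
def rays(c,uv):
    uv=np.atleast_2d(np.array(uv,float)); f=K(c)
    d=(uv-[c["cx"],c["cy"]])/f; s=d.copy()
    for _ in range(20): s=d/(1+c["k1"]*(s**2).sum(1,keepdims=True))
    return np.c_[s,np.ones(len(s))]
def cam2w(c,obs=None):
    if "mount" in c:
        T=np.eye(4); T[:3,:3]=rot(obs).as_matrix(); T[:3,3]=obs["tool_pos"]; return T@np.array(c["mount"])
    T=np.eye(4); Rm=cv2.Rodrigues(np.array(c["rvec"],float))[0]; T[:3,:3]=Rm.T; T[:3,3]=-Rm.T@np.array(c["tvec"],float).ravel(); return T
def rot(o): return R.from_euler("xyz",o["tcp_rot"])
def on_z(c,uv,z,obs=None):
    T=cam2w(c,obs); r=rays(c,uv)@T[:3,:3].T; o=T[:3,3]; return o+r*((z-o[2])/r[:,2])[:,None]
def cloud(c,obs=None):
    h,w=c["depth"].shape; u,v=np.meshgrid(np.arange(w),np.arange(h)); T=cam2w(c,obs)
    P=rays(c,np.c_[u.ravel(),v.ravel()])*c["depth"].reshape(-1,1)
    P=P@T[:3,:3].T+T[:3,3]; P[c["depth"].ravel()==0]=np.nan; return P.reshape(h,w,3)
def save(c,n): cv2.imwrite(f"pics/{n}.png",c["frame"][:,:,::-1])
E
python3 - <<'E'
from h import *
np.set_printoptions(precision=1,suppress=True)
o=readout.get_obs();print(o)
H=dict(figure_box=0,lid_top=69.5,turntable=0,wheel_top=44,jar_a=0,squeeze_bottle=0,palette_knife=0,sanding_block=0,rinse_cup=0)
for n in("top","side"):
    c=vision.capture(n);save(c,n+"0");print(n,cam2w(c)[:3,3],K(c),c["k1"]); P=cloud(c)
    for t,z in H.items():
        for d in models.pinpoint(c,t)[:2 if 'jar' in t else 1]:
            u=d["position"];print(t,round(d["p"],2),np.array(u),on_z(c,u,z)[0],P[int(u[1]),int(u[0])])
E
```

```text
{'time': 0.0, 'joint_positions': array([ 1. ,  0.3,  1.5, -0. ,  1.3, -0.1]), 'dq': array([ 0., -0., -0.,  0., -0.,  0.]), 'tau': array([ -0. , -43.1, -24.4,   0.1,   0.1,  -0. ]), 'tool_pos': array([210.4, 480.5, 226. ]), 'tcp_rot': array([-3.1, -0. ,  2.7]), 'contact_force': array([-0.5, -0.2,  0.1]), 'moment': array([-0., -0., -0.]), 'finger_force': 0.0, 'grip_width': 91.75761280678446}
top [ 364.1  -25.4 1089.3] 452.4569628475099 -0.06694385343797718
figure_box 0.64 [355.5 223. ] [ 566.  -226.4    0. ] [ 553.8 -213.1   66. ]
turntable 0.72 [419.4 259.1] [ 471.7 -376.2    0. ] [ 469.3 -366.4   27.8]
wheel_top 0.77 [183.4 215.9] [588.3 187.4  44. ] [590.6 188.5  43.5]
jar_a 0.81 [ 96.8 256.8] [502.5 409.1   0. ] [498.3 391.8  48.4]
jar_a 0.71 [261.1 199.9] [631.9   3.6   0. ] [616.    1.8  73.3]
squeeze_bottle 0.97 [427.8 188.5] [ 647.8 -414.7    0. ] [ 628.6 -384.9   78.4]
palette_knife 0.69 [265.4 288.6] [414.1  -0.9   0. ] [415.6  -0.   -0.7]
sanding_block 0.63 [418.4 259.8] [ 470.1 -373.6    0. ] [ 469.4 -364.1   27.2]
rinse_cup 0.65 [209.5 142.9] [786.1 131.5   0. ] [756.1 120.7  83.2]
side [ -48.  -852.   781.8] 425.68266382513553 0.026198563342666008
figure_box 0.8 [324.  271.3] [ 565.8 -230.3    0. ] [ 513.9 -282.8   67. ]
lid_top 0.83 [321.3 255.3] [ 547.  -235.9   69.5] [ 550.4 -231.2   65.7]
turntable 0.28 [190.8 185.8] [496.  405.7   0. ] [490.2 398.4   8.8]
wheel_top 0.64 [238.7 193.4] [566.6 191.8  44. ] [567.  196.8  43. ]
jar_a 0.85 [290.8 219.4] [647.8  16.8  -0. ] [621.  -12.7  29.4]
jar_a 0.8 [192.8 185.5] [502.7 403.2   0. ] [492.4 386.   13.7]
palette_knife 0.79 [230.8 253.2] [407.6  -8.4   0. ] [407.3  -4.3  -1.8]
rinse_cup 0.73 [303.4 188.4] [803.  139.3   0. ] [779.7 114.4  22. ]
```

View pics/top0.png

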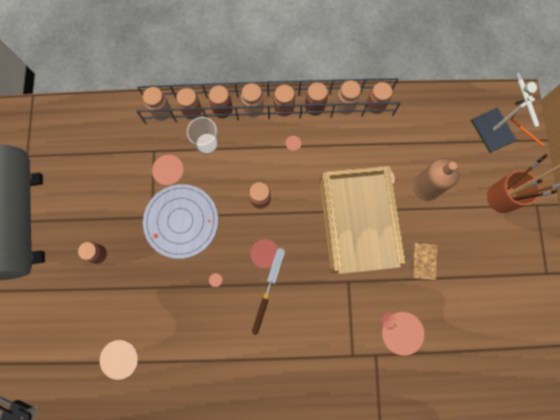

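View pics/side0.png

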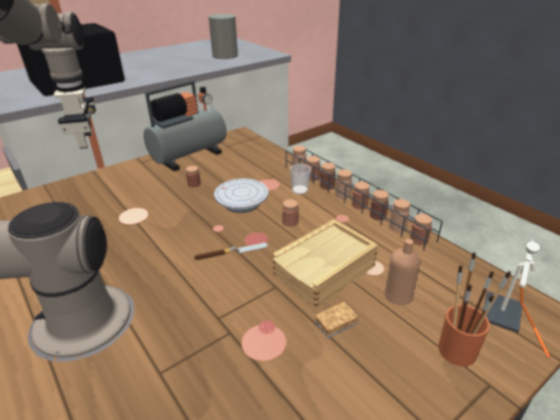

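Run:
```python
from h import *
from scipy.optimize import least_squares
np.set_printoptions(precision=1,suppress=True)
for n in("top","side"):
    c=vision.capture(n);P=cloud(c)
    x,y,z=P[...,0],P[...,1],P[...,2]
    m=(abs(x-570)<115)&(abs(y-190)<115)&(z>38)&(z<50)
    n_,l,s,ce=cv2.connectedComponentsWithStats(m.astype(np.uint8)); i=1+np.argmax(s[1:,4]); Q=P[l==i]
    (a,b),r=cv2.minEnclosingCircle(Q[:,:2].astype(np.float32)); print(n,"wheel",a,b,r,np.median(Q[:,2]),Q[:,:2].mean(0),(Q[:,:2].max(0)+Q[:,:2].min(0))/2,np.ptp(Q[:,:2],axis=0),len(Q))
    m=(abs(x-560)<170)&(abs(y+220)<120)&(z>50)&(z<90)
    n_,l,s,ce=cv2.connectedComponentsWithStats(m.astype(np.uint8)); i=1+np.argmax(s[1:,4]); Q=P[l==i]
    print("box",cv2.minAreaRect(Q[:,:2].astype(np.float32)),len(Q),np.percentile(Q[:,2],[1,10,50,90,99]))
    big=cv2.resize(c["frame"][150:290,300:440] if n=="top" else c["frame"][210:310,260:390],None,fx=5,fy=5,interpolation=cv2.INTER_CUBIC)[:600,:800]
    cv2.imwrite(f"pics/box_{n}.png",big[:,:,::-1])
    if n=="top":
        c["frame"];e=cv2.resize(c["frame"][155:290,305:440],None,fx=4.4,fy=4.4,interpolation=cv2.INTER_CUBIC);cv2.imwrite("pics/box_top.png",e[:,:,::-1])
```

```text
top wheel 577.2987670898438 195.58836364746094 89.9583740234375 43.601112273567765 [576.1 194.6] [577.9 196. ] [175.6 177.4] 4312
box ((563.1874389648438, -229.6553497314453), (236.24325561523438, 160.46925354003906), 3.9585654735565186) 7032 [55.8 63.4 67.4 76.1 79.2]
side wheel 573.7778930664062 197.23715209960938 93.6435775756836 43.51938062365468 [573.1 190.9] [576.1 198.2] [180. 185.] 1253
box ((564.1136474609375, -229.46432495117188), (243.41256713867188, 166.2769775390625), 3.6619205474853516) 4247 [52.3 62.3 66.7 75.5 77.8]
```

View pics/box_top.png

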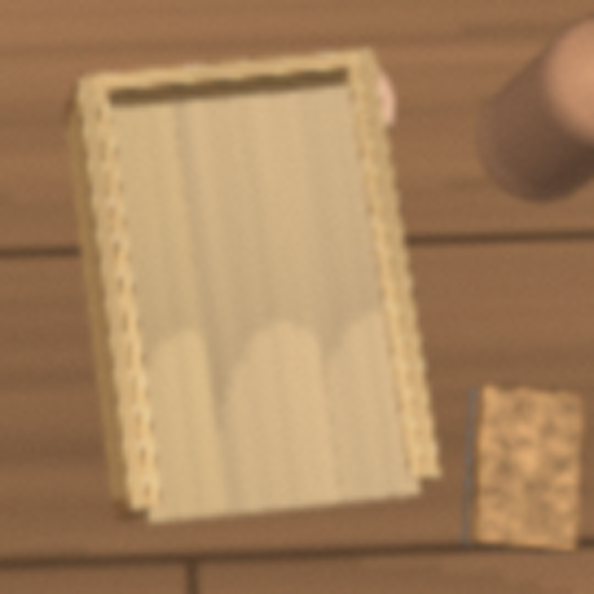

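The box's front (lid sticking out slightly) is nearest the robot. The rim corners in the crop are near (85,75), (372,50), (438,478) and (128,510), and the lid is a few mm open. Next I work out the box pose and the path.

```bash
cat >> h.py <<'E'
def shares(o,target,yaw=None):
    r=rot(o); s=r.inv().apply(np.array(target)-o["tool_pos"])/80
    t=np.zeros(3)
    if yaw is not None: t=(r.inv()*R.from_euler("xyz",[np.pi,0,yaw])).as_rotvec()/(2*np.pi)
    return s,t
E
python3 - <<'E'
from h import *
np.set_printoptions(precision=4,suppress=True)
c=vision.capture("top");o=readout.get_obs()
px=np.array([[85,75],[372,50],[438,478],[128,510]])/4.4+[305,155]
W=on_z(c,px,76);print(W)
for i in range(4): d=W[(i+1)%4]-W[i];print(np.linalg.norm(d),np.degrees(np.arctan2(d[1],d[0])))
print(W.mean(0));print(o["tool_pos"],o["tcp_rot"],c["shot"])
print(shares(o,[300,420,260],0.07))
print(vision.capture("wrist")["mount"])
E
```

```text
[[ 675.291  -147.8001   76.    ]
 [ 684.4784 -302.177    76.    ]
 [ 455.2608 -317.012    76.    ]
 [ 444.6516 -157.1714   76.    ]]
154.65003643943464 -86.59417335312557
229.6971572770496 -176.2969724575345
160.1922555510563 93.79738769447775
230.82975257804353 2.326761841343051
[ 564.9205 -231.0401   76.    ]
[210.6146 480.9147 226.7361] [3.1415 0.     2.7288] 5
(array([-1.3289, -0.2492, -0.4158]), array([ 0.    , -0.    ,  0.4232]))
[[   0.0009   -0.9611   -0.2761   73.4043]
 [   1.        0.0008    0.0004    0.7019]
 [  -0.0002   -0.2761    0.9611 -156.8465]
 [   0.        0.        0.        1.    ]]
```

Emit:
step_arm(
  series="-1 -1 -1 -0.4 0 0 0.4243;-1 -1 -1 -0.4 0 0 0.4243;-1 -1 -1 -0.4 0 0 0.4243;-1 -1 -1 -0.4 0 0 0.4243;-1 -1 -1 -0.4 0 0 0.4243;-1 -1 -1 -0.4 0 0 0.4243;-1 -1 -1 -0.4 0 0 0.4243;-1 -1 -1 -0.4 0 0 0.4243;-1 -1 -1 -0.4 0 0 0.4243;-1 -1 -1 -0.4 0 0 0.4243;-1 -1 -1 -0.4 0 0 0.4243;-1 -1 -1 -0.4 0 0 0.4243;-1 -1 -1 -0.4 0 0 0.4243;-1 -1 -1 -0.4 0 0 0.4243;-1 -1 -1 -0.4 0 0 0.4243;-1 -1 -1 -0.4 0 0 0.4243;-1 -1 -1 -0.4 0 0 0.4243;-1 -1 -1 -0.4 0 0 0.4243;-1 -1 -1 -0.4 0 0 0.4243;-1 -1 -1 -0.4 0 0 0.4243",
)

```text
time: 3.2
tool_pos: [251.8, 375.5, 258.8]
tcp_rot: [-3.142, -0.0, 0.066]
contact_force: [0.1, -0.7, 0.3]
grip_width: 91.7
finger_force: 0.0
```

Emit:
step_arm(
  series="1 0.48 0.98 0 0 0 0;1 0.48 0.98 0 0 0 0;1 0.48 0.98 0 0 0 0",
)

```text
time: 3.5
tool_pos: [296.5, 297.1, 258.8]
tcp_rot: [3.141, -0.001, 0.062]
contact_force: [-0.3, 0.1, 0.1]
grip_width: 72.7
finger_force: 0.0
```

Emit:
step_arm(
  series="1 0.48 0.98 0 0 0 0;1 0.48 0.98 0 0 0 0;1 0.48 0.98 0 0 0 0",
)

```text
time: 3.8
tool_pos: [339.9, 221.6, 258.8]
tcp_rot: [3.141, -0.001, 0.061]
contact_force: [-0.5, 1.2, 0.5]
grip_width: 48.1
finger_force: 0.0
```

Emit:
step_arm(
  series="1 0.48 0.98 0 0 0 0;1 0.48 0.98 0 0 0 0;1 0.48 0.98 0 0 0 0",
)

```text
time: 4.1
tool_pos: [383.2, 146.1, 258.7]
tcp_rot: [3.141, -0.001, 0.061]
contact_force: [-0.5, 0.3, 0.1]
grip_width: 24.5
finger_force: 0.0
```

Emit:
step_arm(
  series="1 0.48 0.98 0 0 0 0;1 0.48 0.98 0 0 0 0;1 0.48 0.98 0 0 0 0",
)

```text
time: 4.4
tool_pos: [426.4, 70.6, 258.6]
tcp_rot: [3.141, -0.001, 0.061]
contact_force: [-0.5, -0.0, 1.0]
grip_width: 2.3
finger_force: 0.0
```

Emit:
step_arm(
  series="1 0.48 0.98 0 0 0 0;1 0.48 0.98 0 0 0 0;1 0.48 0.98 0 0 0 0",
)

```text
time: 4.7
tool_pos: [469.6, -5.0, 258.4]
tcp_rot: [3.141, -0.0, 0.061]
contact_force: [0.7, 1.6, -0.0]
grip_width: 0.4
finger_force: 0.0
```

Emit:
step_arm(
  series="1 0.48 0.98 0 0 0 0;1 0.48 0.98 0 0 0 0;1 0.48 0.98 0 0 0 0",
)

```text
time: 5.0
tool_pos: [512.7, -80.5, 258.1]
tcp_rot: [-3.142, -0.0, 0.062]
contact_force: [-0.0, 0.8, -0.1]
grip_width: 0.7
finger_force: 0.0
```

Emit:
step_arm(
  series="1 0.48 0.98 0 0 0 0;1 0.48 0.98 0 0 0 0;1 0.48 0.98 0 0 0 0",
)

```text
time: 5.3
tool_pos: [555.7, -156.0, 257.8]
tcp_rot: [-3.141, 0.0, 0.062]
contact_force: [0.3, 0.7, 0.8]
grip_width: 0.7
finger_force: 0.0
```

Emit:
step_arm(
  series="1 0.48 0.98 0 0 0 0;1 0.48 0.98 0 0 0 0;1 0.48 0.98 0 0 0 0;1 0.48 0.98 0 0 0 0;1 0.48 0.98 0 0 0 0",
)

```text
time: 5.8
tool_pos: [597.6, -228.5, 258.9]
tcp_rot: [-3.14, 0.0, 0.065]
contact_force: [-0.5, 0.4, 0.0]
grip_width: 0.6
finger_force: 0.0
```

Run:
```python
from h import *
np.set_printoptions(precision=3,suppress=True)
o=readout.get_obs();c=vision.capture("wrist");save(c,"wrist1");P=cloud(c,o);np.save("P1.npy",P)
print(o["time"],o["tool_pos"],o["tcp_rot"],o["joint_positions"],o["grip_width"],o["contact_force"])
for t in("lid_top","figure_box"):
  for d in models.pinpoint(c,t)[:1]: print(t,d, on_z(c,d["position"],69.5 if t=="lid_top" else 0,o))
```

```text
5.8 [ 597.608 -228.513  258.926] [-3.14   0.     0.065] [-0.485  0.543  1.115  0.001  1.484  1.02 ] 0.5732121183536143 [-0.519  0.403  0.046]
lid_top {'position': [273.0, 219.2], 'p': 0.97} [[ 558.877 -226.774   69.5  ]]
figure_box {'position': [272.7, 193.6], 'p': 0.65} [[ 571.174 -224.784    0.   ]]
```

View pics/wrist1.png

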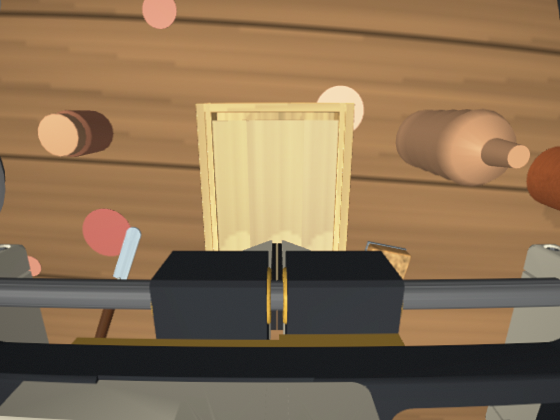

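The wrist view shows the far half of the box square to the tool. Its outer rim corners are near (197,104) and (354,104), and the shut fingertips are near (277,245).

Run:
```python
from h import *
np.set_printoptions(precision=1,suppress=True)
o=readout.get_obs();c=vision.capture("wrist");P=cloud(c,o)
W=on_z(c,[[197,104],[354,104],[207,250],[347,250],[215,122],[338,122]],76,o);print(W)
x,y,z=P[...,0],P[...,1],P[...,2]
m=(z>72)&(z<80)&(abs(y+230)<95)&(x>560)&(x<700)
Q=P[m];print(len(Q),np.median(Q[:,2]))
# side edges as function of x
for a in range(580,690,10):
    s=Q[(abs(Q[:,0]-a)<5)];
    if len(s): print(a,s[:,1].min(),s[:,1].max(),len(s),end=" | ")
print("\nfar",[ (b,round(Q[abs(Q[:,1]-b)<6][:,0].max(),1)) for b in range(-290,-150,20)])
# lid heights in middle strip (box axes), yaw .06 about (564.5,-230)
ya=.06;d=P-[564.5,-230,0];bx=d[...,0]*np.cos(ya)+d[...,1]*np.sin(ya);by=-d[...,0]*np.sin(ya)+d[...,1]*np.cos(ya)
for a in range(20,101,10): print(a,[np.round(np.nanmedian(z[(abs(bx-a)<5)&(abs(by-b)<5)&(z<80)]),1) for b in range(-60,61,15)])
# lid far edge
e=(abs(by)<40)&(bx>60)&(bx<115);
for a in range(84,112,2): print(a,np.round(np.nanmedian(z[e&(abs(bx-a)<1)]),1),end=" ")
```

```text
[[ 677.4 -144.2   76. ]
 [ 687.7 -301.4   76. ]
 [ 519.5 -155.5   76. ]
 [ 529.9 -313.8   76. ]
 [ 660.9 -162.6   76. ]
 [ 669.  -287.3   76. ]]
4549 74.80735745795693
580 -308.29109360563535 -148.0792224325986 246 | 590 -307.2092366005755 -147.05176029662093 259 | 600 -307.2639692515905 -146.16158418199223 261 | 610 -305.87239843593443 -145.8559476176483 266 | 620 -305.4206991605232 -144.86056651148937 275 | 630 -304.6829532729999 -143.7728890001829 277 | 640 -304.1121805918251 -143.85575376778382 288 | 650 -303.6661521592064 -142.63633690064964 291 | 660 -302.66950205009005 -142.51554463039258 294 | 670 -302.4620405767099 -141.69610952609057 466 | 680 -301.0723920483916 -141.7595924976863 1138 | 
far [(-290, np.float64(688.2)), (-270, np.float64(686.8)), (-250, np.float64(685.4)), (-230, np.float64(684.1)), (-210, np.float64(682.8)), (-190, np.float64(681.5)), (-170, np.float64(679.3))]
20 [np.float64(67.8), np.float64(66.7), np.float64(65.2), np.float64(65.1), np.float64(65.0), np.float64(65.1), np.float64(65.2), np.float64(66.1), np.float64(67.5)]
30 [np.float64(68.3), np.float64
[... 710 characters left out ...]
.float64(66.4), np.float64(66.4), np.float64(66.3), np.float64(66.8), np.float64(68.3)]
80 [np.float64(68.7), np.float64(67.0), np.float64(66.2), np.float64(66.7), np.float64(66.9), np.float64(66.7), np.float64(66.3), np.float64(66.9), np.float64(68.4)]
90 [np.float64(68.8), np.float64(67.3), np.float64(65.9), np.float64(66.9), np.float64(66.8), np.float64(66.8), np.float64(66.6), np.float64(66.8), np.float64(68.3)]
100 [np.float64(68.8), np.float64(66.9), np.float64(65.8), np.float64(66.8), np.float64(66.8), np.float64(66.8), np.float64(66.3), np.float64(66.5), np.float64(68.3)]
84 66.7 86 66.6 88 66.7 90 66.8 92 66.7 94 66.8 96 66.9 98 67.0 100 67.0 102 66.6 104 6.6 106 6.6 108 6.6 110 6.7
```

Emit:
step_arm(
  series="1 0.56 -0.02 0.9 0 0 0;1 0.56 -0.02 0.9 0 0 0;1 0.56 -0.02 0.9 0 0 0",
)

```text
time: 6.3
tool_pos: [641.5, -224.6, 181.2]
tcp_rot: [-3.137, 0.008, 0.064]
contact_force: [-1.8, 0.1, -0.4]
grip_width: 0.7
finger_force: 0.0
```

Emit:
step_arm(
  series="1 0 0 0.9 0 0 0;1 0 0 0.9 0 0 0;1 0 0 0.9 0 0 0",
)

```text
time: 6.6
tool_pos: [640.3, -225.8, 112.4]
tcp_rot: [-3.139, 0.005, 0.063]
contact_force: [-0.3, 0.3, -0.5]
grip_width: 0.4
finger_force: 0.0
```

Emit:
step_arm(
  series="1 0 0 0.2 0 0 0;1 0 0 0.35 0 0 0;1 0 0 0.4 0 0 0;1 0 0 0.4 0 0 0;1 0 0 0.4 0 0 0",
)

```text
time: 7.1
tool_pos: [642.8, -226.9, 83.9]
tcp_rot: [3.141, -0.001, 0.063]
contact_force: [0.9, 0.4, -0.4]
grip_width: 0.6
finger_force: 0.0
```

Emit:
step_arm(
  series="1 0 0 0.1 0 0 0;1 0 0 0.15 0 0 0;1 0 0 0.17 0 0 0;1 0 0 0.17 0 0 0;1 0 0 0.17 0 0 0",
)

```text
time: 7.6
tool_pos: [642.5, -226.7, 69.1]
tcp_rot: [-3.142, -0.0, 0.063]
contact_force: [0.8, -0.6, -0.4]
grip_width: 0.3
finger_force: 0.0
```

Emit:
step_arm(
  series="1 0 0 0.012 0 0 0;1 0 0 0.012 0 0 0;1 0 0 0.012 0 0 0",
)

```text
time: 7.9
tool_pos: [642.6, -226.8, 68.4]
tcp_rot: [3.141, -0.001, 0.063]
contact_force: [-0.3, 0.3, 1.6]
grip_width: 0.5
finger_force: 0.6
```

Emit:
step_arm(
  series="1 0 0 0.012 0 0 0;1 0 0 0.012 0 0 0;1 0 0 0.012 0 0 0",
)

```text
time: 8.2
tool_pos: [642.6, -226.8, 68.2]
tcp_rot: [3.141, -0.001, 0.063]
contact_force: [-0.7, 0.8, 5.1]
grip_width: 0.6
finger_force: 2.8
```

Emit:
step_arm(
  series="1 0 0 0.012 0 0 0;1 0 0 0.012 0 0 0;1 0 0 0.012 0 0 0",
)

```text
time: 8.5
tool_pos: [642.7, -226.8, 68.1]
tcp_rot: [3.141, -0.001, 0.063]
contact_force: [-2.6, 1.0, 9.7]
grip_width: 0.4
finger_force: 4.9
```

Emit:
step_arm(
  series="1 0 0 0.01 0 0 0;1 0 0 0.01 0 0 0;1 0 0 0.01 0 0 0",
)

```text
time: 8.8
tool_pos: [642.8, -226.8, 67.9]
tcp_rot: [3.141, -0.002, 0.063]
contact_force: [-4.4, 1.9, 12.3]
grip_width: 0.4
finger_force: 6.6
```

Emit:
step_arm(
  series="1 -0.03 0 0 0 0 0;1 -0.06 0 0 0 0 0;1 -0.1 0 0 0 0 0;1 -0.15 0 0 0 0 0",
)

```text
time: 9.2
tool_pos: [633.3, -227.7, 68.1]
tcp_rot: [3.139, -0.008, 0.063]
contact_force: [3.6, 1.2, 9.2]
grip_width: 0.5
finger_force: 4.2
```

Emit:
step_arm(
  series="1 -0.03 0 0.012 0 0 0;1 -0.07 0 0.012 0 0 0;1 -0.12 0 0.012 0 0 0;1 -0.16 0 0.012 0 0 0",
)

```text
time: 9.6
tool_pos: [620.9, -228.5, 68.0]
tcp_rot: [3.139, -0.009, 0.063]
contact_force: [5.0, 2.4, 11.1]
grip_width: 0.2
finger_force: 6.0
```

```bash
cat >> h.py <<'E'
def boxlook(n="top",cen=(567,-229.5),ya=.07):
    o=readout.get_obs();c=vision.capture(n);P=cloud(c,o);d=P-[*cen,0]
    bx=d[...,0]*np.cos(ya)+d[...,1]*np.sin(ya);by=-d[...,0]*np.sin(ya)+d[...,1]*np.cos(ya)
    return o,c,P,bx,by
E
python3 - <<'E'
from h import *
o,c,P,bx,by=boxlook();z=P[...,2]
for b in(-50,50): print(b,[(a,round(float(np.nanmedian(z[(abs(by-b)<8)&(abs(bx-a)<2.5)])),0)) for a in list(range(-170,-95,5))+list(range(50,120,5))])
print(o["contact_force"],o["tool_pos"])
E
```

```text
-50 [(-170, nan), (-165, nan), (-160, nan), (-155, nan), (-150, nan), (-145, nan), (-140, nan), (-135, nan), (-130, nan), (-125, nan), (-120, nan), (-115, nan), (-110, nan), (-105, nan), (-100, nan), (50, 422.0), (55, 418.0), (60, 413.0), (65, 411.0), (70, nan), (75, nan), (80, nan), (85, nan), (90, nan), (95, nan), (100, nan), (105, nan), (110, nan), (115, nan)]
50 [(-170, nan), (-165, nan), (-160, nan), (-155, nan), (-150, nan), (-145, nan), (-140, 517.0), (-135, 526.0), (-130, 526.0), (-125, 526.0), (-120, 523.0), (-115, 521.0), (-110, 520.0), (-105, 519.0), (-100, 517.0), (50, 422.0), (55, 426.0), (60, 428.0), (65, 429.0), (70, 430.0), (75, 429.0), (80, 422.0), (85, 419.0), (90, 416.0), (95, 411.0), (100, 406.0), (105, 399.0), (110, 76.0), (115, 73.0)]
[ 4.96776586  2.38673582 11.10142956] [ 620.89664235 -228.53230056   67.96716411]
  return np.nanmean(a, axis, out=out, keepdims=keepdims)
```

```bash
cat >> h.py <<'E'
def lidedge():
    o,c,P,bx,by=boxlook("wrist");z=P[...,2];r=[]
    for b in range(-50,51,10):
        s=(abs(by-b)<4)&(z>58)&(z<72)&(bx<103)
        r.append(round(float(bx[s].max()),1) if s.any() else None)
    s=(z>72.5)&(z<80)&(abs(by)<40)&(bx>60); far=np.percentile(bx[s],98) if s.any() else None
    print("lid far edge",r,"box far",far,o["time"]); return c
E
python3 - <<'E'
from h import *
c=lidedge();save(c,"w2")
E
```

```text
lid far edge [78.6, 78.7, 78.5, 78.5, 78.4, 78.5, 78.6, 78.8, 78.6, 78.7, 78.8] box far 117.1102335152017 9.65
```

View pics/w2.png

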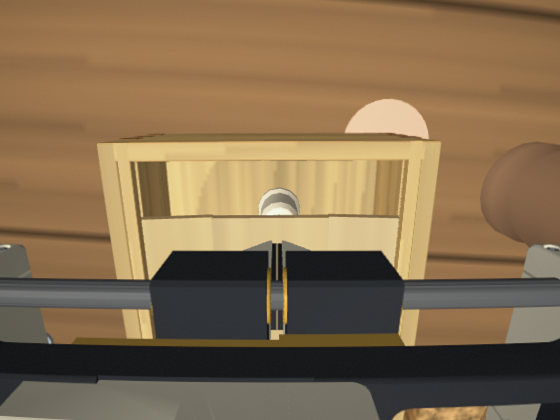

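Emit:
step_arm(
  series="1 -0.05 0 0.006 0 0 0;1 -0.1 0 0.006 0 0 0;1 -0.15 0 0.006 0 0 0;1 -0.2 0 0.006 0 0 0;1 -0.25 0 0.006 0 0 0",
)

```text
time: 10.2
tool_pos: [601.3, -229.9, 67.9]
tcp_rot: [3.138, -0.01, 0.063]
contact_force: [4.6, 3.8, 14.7]
grip_width: 0.5
finger_force: 7.3
```

Emit:
step_arm(
  series="1 -0.05 0 0 0 0 0;1 -0.1 0 0 0 0 0;1 -0.15 0 0 0 0 0;1 -0.2 0 0 0 0 0;1 -0.25 0 0 0 0 0",
)

```text
time: 10.7
tool_pos: [581.4, -231.2, 67.9]
tcp_rot: [3.138, -0.01, 0.063]
contact_force: [4.3, 4.6, 15.8]
grip_width: 0.6
finger_force: 7.7
```

Emit:
step_arm(
  series="1 -0.05 -0.003 -0.008 0 0 0;1 -0.1 -0.005 -0.008 0 0 0;1 -0.15 -0.008 -0.008 0 0 0;1 -0.2 -0.01 -0.008 0 0 0;1 -0.25 -0.01 -0.008 0 0 0",
)

```text
time: 11.2
tool_pos: [561.1, -232.5, 67.9]
tcp_rot: [3.137, -0.009, 0.063]
contact_force: [4.4, 0.6, 13.0]
grip_width: 0.2
finger_force: 6.2
```

Emit:
step_arm(
  series="1 -0.05 0 0 0 0 0;1 -0.1 0 0 0 0 0;1 -0.15 0 0 0 0 0;1 -0.2 0 0 0 0 0;1 -0.25 0 0 0 0 0",
)

```text
time: 11.7
tool_pos: [541.2, -233.9, 67.9]
tcp_rot: [3.137, -0.009, 0.063]
contact_force: [4.8, 0.6, 13.0]
grip_width: 0.4
finger_force: 6.5
```

Run:
```python
from h import *
lidedge()
```

```text
lid far edge [-0.9, -0.8, -0.8, -0.5, -0.5, -0.9, -0.6, -0.7, -0.8, -0.8, -0.6] box far None 11.7
```

Emit:
step_arm(
  series="1 -0.05 0 0 0 0 0;1 -0.1 0 0 0 0 0;1 -0.15 0 0 0 0 0;1 -0.2 0 0 0 0 0;1 -0.25 0 0 0 0 0",
)

```text
time: 12.25
tool_pos: [521.3, -235.2, 67.9]
tcp_rot: [3.137, -0.009, 0.063]
contact_force: [5.4, 1.4, 14.4]
grip_width: 0.4
finger_force: 6.9
```

Emit:
step_arm(
  series="1 -0.01 0 0 0 0 0;1 -0.02 0 0 0 0 0;1 -0.03 0 0 0 0 0;1 -0.04 0 0 0 0 0",
)

```text
time: 12.65
tool_pos: [518.2, -235.5, 67.9]
tcp_rot: [3.137, -0.009, 0.063]
contact_force: [4.2, 1.5, 14.2]
grip_width: 0.6
finger_force: 7.0
```

Emit:
step_arm(
  series="1 -0.01 0 0 0 0 0;1 -0.02 0 0 0 0 0;1 -0.02 0 0 0 0 0",
)

```text
time: 12.95
tool_pos: [516.5, -235.5, 67.9]
tcp_rot: [3.137, -0.009, 0.063]
contact_force: [3.4, 0.1, 13.5]
grip_width: 0.4
finger_force: 7.1
```

Emit:
step_arm(
  series="1 -0.01 0 0 0 0 0;1 -0.02 0 0 0 0 0;1 -0.02 0 0 0 0 0",
)

```text
time: 13.25
tool_pos: [515.0, -235.7, 67.9]
tcp_rot: [3.137, -0.009, 0.063]
contact_force: [4.5, 1.0, 14.0]
grip_width: 0.3
finger_force: 7.0
```

Emit:
step_arm(
  series="1 -0.01 0 0 0 0 0;1 -0.02 0 0 0 0 0;1 -0.02 0 0 0 0 0",
)

```text
time: 13.55
tool_pos: [514.1, -235.8, 67.9]
tcp_rot: [3.136, -0.01, 0.063]
contact_force: [7.9, 0.3, 12.6]
grip_width: 0.4
finger_force: 6.2
```

Emit:
step_arm(
  series="1 -0.01 0 0 0 0 0;1 -0.01 0 0 0 0 0;1 -0.01 0 0 0 0 0",
)

```text
time: 13.85
tool_pos: [513.3, -235.8, 67.9]
tcp_rot: [3.136, -0.01, 0.063]
contact_force: [7.4, 1.4, 12.8]
grip_width: 0.3
finger_force: 6.1
```

Emit:
step_arm(
  series="1 -0.01 0 0 0 0 0;1 -0.01 0 0 0 0 0;1 -0.01 0 0 0 0 0",
)

```text
time: 14.15
tool_pos: [512.5, -235.9, 67.9]
tcp_rot: [3.136, -0.01, 0.063]
contact_force: [6.9, 1.3, 12.1]
grip_width: 0.6
finger_force: 6.1
```

Run:
```python
from h import *
c=lidedge()
```

```text
lid far edge [-27.1, -27.1, -27.0, -27.1, -27.2, -27.0, -26.8, -27.1, -27.0, -26.9, -27.0] box far None 14.15
```

Emit:
step_arm(
  series="1 0 0 -0.1 0 0 0;1 0 0 -0.4 0 0 0;1 0 0 -0.9 0 0 0;1 0 0 -0.9 0 0 0",
)

```text
time: 14.6
tool_pos: [510.3, -235.7, 141.5]
tcp_rot: [3.137, -0.007, 0.063]
contact_force: [1.0, 0.0, 0.6]
grip_width: 0.1
finger_force: 0.0
```

Emit:
step_arm(
  series="0 0.85 0 -0.8 0 0 0;0 0.85 0 -0.8 0 0 0;0 0.85 0 -0.8 0 0 0;0 0.85 0 -0.8 0 0 0;0 0.85 0 -0.8 0 0 0",
)

```text
time: 15.1
tool_pos: [574.6, -229.7, 198.9]
tcp_rot: [-3.14, 0.003, 0.063]
contact_force: [0.2, -0.6, -0.7]
grip_width: 35.9
finger_force: 0.0
```

Run:
```python
from h import *
np.set_printoptions(precision=1,suppress=True)
o=readout.get_obs();c=lidedge();save(c,"w3")
print(o["tool_pos"],o["tcp_rot"],o["grip_width"])
P=cloud(c,o)
for d in models.pinpoint(c,"figure")[:3]: print(d,on_z(c,d["position"],8,o))
for d in models.look_for(c,"figure")[:3]: u=d["position"];print(d,P[int(u[1]),int(u[0])])
x,y,z=P[...,0],P[...,1],P[...,2]
m=(z>40)&(z<58)&(x>570)&(x<670)&(abs(y+226)<65)
n,l,s,ce=cv2.connectedComponentsWithStats(m.astype(np.uint8))
for i in range(1,n):
    if s[i,4]>20: Q=P[l==i];print(s[i],Q.mean(0),Q.min(0),Q.max(0))
```

```text
lid far edge [-27.4, -26.9, -27.1, -27.1, -26.9, -27.0, -27.1, -26.9, -27.1, -27.0, -26.9] box far 116.95830735812417 15.1
[ 574.6 -229.7  198.9] [-3.1  0.   0.1] 35.918289899289995
{'position': [281.1, 129.1], 'p': 0.89} [[ 633.9 -230.2    8. ]]
{'position': [284.3, 129.3], 'p': 0.96} [ 636.2 -232.2   51.1]
[270 120  22  22 327] [ 634.4 -229.2   45.8] [ 624.4 -239.2   40. ] [ 643.9 -219.2   54.1]
```

View pics/w3.png

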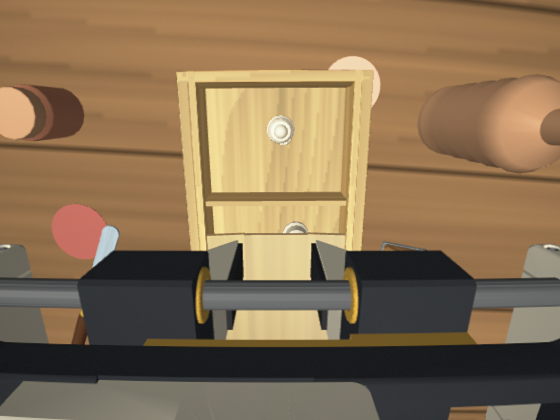

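The figure's head is at (281,130), standing in the middle of the far compartment, and the lid is at its stop. The box has not moved.

Emit:
step_arm(
  series="0 0.7 0 0.6 0 0 0;0 0.7 0 0.9 0 0 0;0 0.7 0 0.9 0 0 0;0 0.7 0 0.9 0 0 0;0 0.7 0 0.9 0 0 0;0 0.7 0 0.9 0 0 0",
)

```text
time: 15.85
tool_pos: [632.2, -227.3, 131.2]
tcp_rot: [3.14, -0.003, 0.062]
contact_force: [-0.2, -0.3, -0.6]
grip_width: 46.2
finger_force: 0.0
```

Run:
```python
from h import *
np.set_printoptions(precision=2,suppress=True)
o=readout.get_obs();c=vision.capture("wrist");P=cloud(c,o)
print(o["tool_pos"],o["tcp_rot"],o["grip_width"])
for d in models.pinpoint(c,"figure")[:1]: print(d,on_z(c,d["position"],8,o))
x,y,z=P[...,0],P[...,1],P[...,2]
m=(z>40)&(z<60)&(abs(x-634)<25)&(abs(y+229)<30)
n,l,s,ce=cv2.connectedComponentsWithStats(m.astype(np.uint8))
for i in range(1,n):
    if s[i,4]>20: Q=P[l==i];print(s[i],Q.mean(0),Q.min(0),Q.max(0))
print(shares(o,[634,-229.5,60],.063))
```

```text
[ 632.24 -227.27  131.24] [ 3.14 -0.    0.06] 46.20470161193163
[266 198  26  25 460] [ 635.72 -228.98   45.59] [ 624.3  -238.99   40.01] [ 644.31 -218.88   53.74]
(array([0.02, 0.03, 0.89]), array([ 0., -0., -0.]))
```

Emit:
step_arm(
  series="0 0.03 0.02 0.5 0 0 0;0 0.03 0.02 0.8 0 0 0;0 0.03 0.02 0.8 0 0 0;0 0.03 0.02 0.8 0 0 0",
)

```text
time: 16.35
tool_pos: [634.7, -228.3, 65.7]
tcp_rot: [3.141, -0.001, 0.063]
contact_force: [-0.1, -0.1, 0.0]
grip_width: 45.8
finger_force: 0.0
```

Emit:
step_arm(
  series="0 0 0 0.25 0 0 0;0 0 0 0.5 0 0 0;0 0 0 0.6 0 0 0;0 0 0 0.65 0 0 0;0 0 0 0.65 0 0 0;0 0 0 0.65 0 0 0",
)

```text
time: 16.95
tool_pos: [635.2, -228.3, 14.0]
tcp_rot: [3.141, -0.002, 0.063]
contact_force: [0.5, 0.4, -0.9]
grip_width: 45.6
finger_force: 0.0
```

Emit:
step_arm(
  series="1 0 0 0 0 0 0;1 0 0 0 0 0 0;1 0 0 0 0 0 0;1 0 0 0 0 0 0;1 0 0 0 0 0 0;1 0 0 0 0 0 0",
)

```text
time: 17.55
tool_pos: [634.6, -228.0, 12.8]
tcp_rot: [3.142, -0.0, 0.063]
contact_force: [0.3, -0.3, 1.2]
grip_width: 24.0
finger_force: 25.8
```

Emit:
step_arm(
  series="1 0 0 -0.05 0 0 0;1 0 0 -0.15 0 0 0;1 0 0 -0.3 0 0 0;1 0 0 -0.5 0 0 0;1 0 0 -0.7 0 0 0;1 0 0 -0.9 0 0 0;1 0 0 -1 0 0 0",
)

```text
time: 18.25
tool_pos: [635.4, -228.4, 95.4]
tcp_rot: [3.14, -0.003, 0.063]
contact_force: [0.4, -0.3, -0.1]
grip_width: 23.9
finger_force: 25.5
```

Emit:
step_arm(
  series="1 0 0 -0.2 0 0 0;1 0 0 -0.45 0 0 0;1 0 0 -0.7 0 0 0;1 0 0 -0.9 0 0 0;1 0 0 -1 0 0 0;1 0 0 -1 0 0 0;1 0 0 -1 0 0 0",
)

```text
time: 18.95
tool_pos: [634.1, -227.8, 171.9]
tcp_rot: [-3.141, 0.001, 0.063]
contact_force: [-0.5, 0.7, 0.3]
grip_width: 23.8
finger_force: 25.5
```

Run:
```python
from h import *
np.set_printoptions(precision=2,suppress=True)
o=readout.get_obs();print(o["tool_pos"],o["tcp_rot"],o["grip_width"],o["finger_force"],o["contact_force"])
c=vision.capture("wrist");save(c,"w4")
print(shares(o,[575.5,196,174],.063))
```

```text
[ 634.09 -227.81  171.89] [-3.14  0.    0.06] 23.819902776383742 25.52260414507586 [-0.53  0.66  0.28]
(array([-0.4 , -5.33, -0.02]), array([-0.,  0., -0.]))
```

View pics/w4.png

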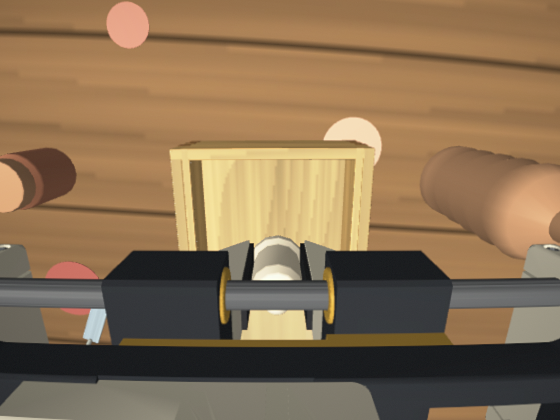

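The figure is held upright in the fingers at about (277,265), and the box is unmoved. Next I carry it to the wheel.

Emit:
step_arm(
  series="1 -0.03 -0.2 0 0 0 0;1 -0.05 -0.5 0 0 0 0;1 -0.07 -0.89 0 0 0 0",
)

```text
time: 19.3
tool_pos: [623.7, -157.4, 171.1]
tcp_rot: [-3.141, 0.002, 0.061]
contact_force: [0.9, 0.3, -0.2]
grip_width: 23.8
finger_force: 25.5
```

Emit:
step_arm(
  series="1 -0.03 -0.45 0 0 0 0;1 -0.07 -0.89 0 0 0 0",
)

```text
time: 19.5
tool_pos: [613.5, -85.3, 171.3]
tcp_rot: [-3.141, 0.002, 0.062]
contact_force: [-0.3, 0.5, -0.4]
grip_width: 23.8
finger_force: 25.5
```

Emit:
step_arm(
  series="1 -0.03 -0.45 0 0 0 0;1 -0.07 -0.89 0 0 0 0",
)

```text
time: 19.7
tool_pos: [603.4, -14.4, 171.5]
tcp_rot: [-3.141, 0.002, 0.063]
contact_force: [0.0, -0.2, -0.8]
grip_width: 23.7
finger_force: 25.5
```

Emit:
step_arm(
  series="1 -0.03 -0.45 0 0 0 0;1 -0.07 -0.89 0 0 0 0",
)

```text
time: 19.9
tool_pos: [593.4, 56.3, 171.5]
tcp_rot: [-3.141, 0.002, 0.063]
contact_force: [0.1, -0.5, -0.9]
grip_width: 23.8
finger_force: 25.5
```

Emit:
step_arm(
  series="1 -0.03 -0.45 0 0 0 0;1 -0.07 -0.89 0 0 0 0",
)

```text
time: 20.1
tool_pos: [583.3, 126.9, 171.6]
tcp_rot: [-3.142, 0.002, 0.063]
contact_force: [0.5, 0.1, -1.3]
grip_width: 23.8
finger_force: 25.5
```

Emit:
step_arm(
  series="1 -0.03 -0.4 0 0 0 0;1 -0.05 -0.65 0 0 0 0;1 -0.06 -0.8 0 0 0 0;1 -0.07 -0.88 0 0 0 0;1 -0.07 -0.88 0 0 0 0;1 -0.07 -0.88 0 0 0 0;1 -0.07 -0.88 0 0 0 0",
)

```text
time: 20.8
tool_pos: [574.4, 194.4, 172.6]
tcp_rot: [3.141, 0.0, 0.062]
contact_force: [-0.2, 0.6, -0.8]
grip_width: 24.0
finger_force: 25.5
```

Run:
```python
from h import *
from scipy.optimize import least_squares
np.set_printoptions(precision=2,suppress=True)
o=readout.get_obs();print(o["time"],o["tool_pos"],o["tcp_rot"],o["grip_width"],o["finger_force"])
c=vision.capture("wrist");save(c,"w5");P=cloud(c,o);x,y,z=P[...,0],P[...,1],P[...,2]
m=((z>36)&(z<50)&(abs(x-575)<110)&(abs(y-196)<110)).astype(np.uint8)
n,l,s,ce=cv2.connectedComponentsWithStats(m);i=1+np.argmax(s[1:,4]);Q=P[l==i];print(len(Q),Q.min(0),Q.max(0),np.median(Q[:,2]))
# outer boundary: per-angle max radius, forward half
a=np.degrees(np.arctan2(Q[:,1]-196,Q[:,0]-576));r=np.hypot(Q[:,1]-196,Q[:,0]-576);E=[]
for t in range(-85,86,5):
    k=np.where(abs(a-t)<2)[0]
    if len(k): E.append(Q[k[np.argmax(r[k])],:2])
E=np.array(E);f=least_squares(lambda p:np.hypot(*(E-p[:2]).T)-p[2],[576,196,90],loss="soft_l1");print(len(E),f.x,np.abs(f.fun).max())
f=least_squares(lambda p:np.hypot(*(E-p[:2]).T)-90,[576,196],loss="soft_l1");print(f.x)
for d in models.pinpoint(c,"wheel_top")[:1]: print(d,on_z(c,d["position"],44,o))
```

```text
20.8 [574.4  194.39 172.6 ] [3.14 0.   0.06] 24.00439104448702 25.506983370578382
25653 [519.91 107.4   40.04] [669.71 287.16  45.81] 42.86325227849625
35 [580.08 197.01  89.53] 0.6735577889676847
[579.49 197.01]
{'position': [275.4, 194.6], 'p': 0.59} [[579.28 195.8   44.  ]]
```

View pics/w5.png

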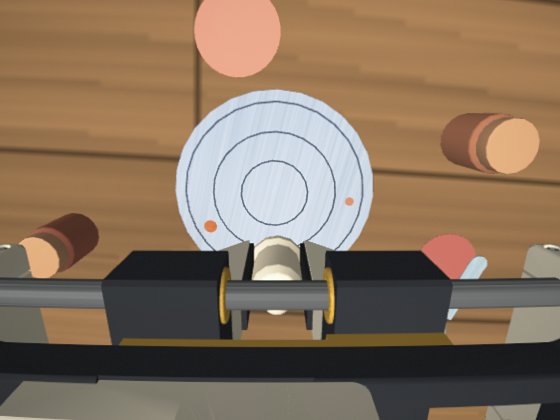

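The wrist view has the wheel's centre rings around (274,193), and the figure is straight between the fingers. The centre is about (578.5, 196.5), so I go down there.

Emit:
step_arm(
  series="1 0.053 -0.023 0.3 0 0 0;1 0.053 -0.023 0.6 0 0 0;1 0.053 -0.023 0.8 0 0 0;1 0.053 -0.023 0.9 0 0 0;1 0.053 -0.023 0.9 0 0 0",
)

```text
time: 21.4
tool_pos: [577.8, 197.1, 99.7]
tcp_rot: [3.141, 0.002, 0.062]
contact_force: [-0.3, -0.8, 0.0]
grip_width: 23.9
finger_force: 25.5
```

Emit:
step_arm(
  series="1 0 0 0.2 0 0 0;1 0 0 0.4 0 0 0;1 0 0 0.5 0 0 0;1 0 0 0.55 0 0 0;1 0 0 0.55 0 0 0;1 0 0 0.55 0 0 0;1 0 0 0.55 0 0 0",
)

```text
time: 22.1
tool_pos: [578.8, 197.7, 57.5]
tcp_rot: [-3.141, -0.002, 0.063]
contact_force: [0.1, 1.1, -1.2]
grip_width: 23.8
finger_force: 25.5
```

Emit:
step_arm(
  series="1 0 0 0.04 0 0 0;1 0 0 0.07 0 0 0;1 0 0 0.08 0 0 0;1 0 0 0.08 0 0 0;1 0 0 0.08 0 0 0",
)

```text
time: 22.6
tool_pos: [578.3, 197.6, 50.2]
tcp_rot: [-3.141, -0.0, 0.063]
contact_force: [-1.2, 0.6, -0.2]
grip_width: 24.3
finger_force: 25.5
```

Emit:
step_arm(
  series="1 0 0 0.01 0 0 0;1 0 0 0.015 0 0 0;1 0 0 0.015 0 0 0;1 0 0 0.015 0 0 0",
)

```text
time: 23.0
tool_pos: [578.3, 197.6, 49.1]
tcp_rot: [-3.142, -0.0, 0.063]
contact_force: [0.1, -0.4, -0.3]
grip_width: 24.0
finger_force: 25.5
```

Emit:
step_arm(
  series="1 0 0 0.01 0 0 0;1 0 0 0.01 0 0 0;1 0 0 0.01 0 0 0",
)

```text
time: 23.3
tool_pos: [578.4, 197.6, 48.8]
tcp_rot: [-3.141, -0.001, 0.063]
contact_force: [-1.5, -0.6, 4.2]
grip_width: 24.0
finger_force: 26.8
```

Emit:
step_arm(
  series="1 0 0 0.008 0 0 0;1 0 0 0.008 0 0 0;1 0 0 0.008 0 0 0",
)

```text
time: 23.6
tool_pos: [578.4, 197.6, 48.7]
tcp_rot: [-3.141, -0.001, 0.063]
contact_force: [-2.2, 0.2, 9.3]
grip_width: 23.6
finger_force: 27.9
```

Emit:
step_arm(
  series="1 0 0 -0.014 0 0 0;1 0 0 -0.014 0 0 0;1 0 0 -0.014 0 0 0",
)

```text
time: 23.9
tool_pos: [578.4, 197.6, 48.8]
tcp_rot: [-3.141, -0.0, 0.063]
contact_force: [-0.6, -0.1, 3.7]
grip_width: 23.7
finger_force: 26.2
```

Emit:
step_arm(
  series="0.4 0 0 0 0 0 0;0.3 0 0 0 0 0 0;0.2 0 0 0 0 0 0;0 0 0 0 0 0 0;0 0 0 0 0 0 0;0 0 0 0 0 0 0",
)

```text
time: 24.5
tool_pos: [578.2, 197.6, 48.6]
tcp_rot: [-3.142, 0.0, 0.063]
contact_force: [0.4, 0.9, 0.5]
grip_width: 45.8
finger_force: 0.0
```

Emit:
step_arm(
  series="0 0 0 -0.1 0 0 0;0 0 0 -0.25 0 0 0;0 0 0 -0.45 0 0 0;0 0 0 -0.7 0 0 0;0 0 0 -1 0 0 0;0 0 0 -1 0 0 0",
)

```text
time: 25.1
tool_pos: [580.6, 198.1, 133.5]
tcp_rot: [-3.14, -0.008, 0.063]
contact_force: [-0.4, 0.1, 1.2]
grip_width: 45.6
finger_force: 0.0
```

Emit:
step_arm(
  series="0 -0.5 0 -0.5 0 0 0;0 -0.9 0 -0.9 0 0 0;0 -0.9 0 -0.9 0 0 0;0 -0.9 0 -0.9 0 0 0",
)

```text
time: 25.5
tool_pos: [506.4, 193.2, 202.0]
tcp_rot: [-3.141, -0.003, 0.063]
contact_force: [0.1, -0.5, -0.2]
grip_width: 45.9
finger_force: 0.0
```

Run:
```python
from h import *
np.set_printoptions(precision=1,suppress=True)
o=readout.get_obs();print(o["time"],o["tool_pos"],o["contact_force"])
c=vision.capture("wrist");save(c,"w6");P=cloud(c,o);x,y,z=P[...,0],P[...,1],P[...,2]
m=(z>60)&(z<100)&(np.hypot(x-578,y-197)<60);Q=P[m];print(len(Q),Q.min(0),Q.max(0))
for d in models.pinpoint(c,"wheel_top")[:1]: print(on_z(c,d["position"],44,o))
for d in models.pinpoint(c,"figure")[:1]: print(on_z(c,d["position"],44,o))
c=vision.capture("side");d=models.pinpoint(c,"lid_top")[:1];print(d and on_z(c,d[0]["position"],69.5))
cv2.imwrite("pics/side2.png",cv2.resize(c["frame"][140:340,150:430],(784,560))[:,:,::-1])
```

```text
25.5 [506.4 193.2 202. ] [ 0.1 -0.5 -0.2]
643 [563.9 186.3  64.8] [588.5 209.6  89.7]
[[578.3 198.5  44. ]]
[[578.9 196.5  44. ]]
[[ 427.4 -246.3   69.5]]
```

View pics/w6.png

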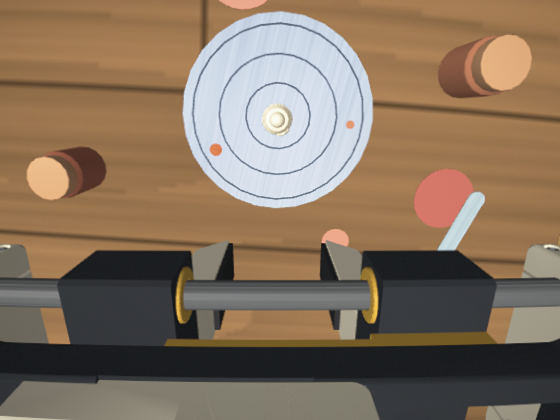

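View pics/side2.png

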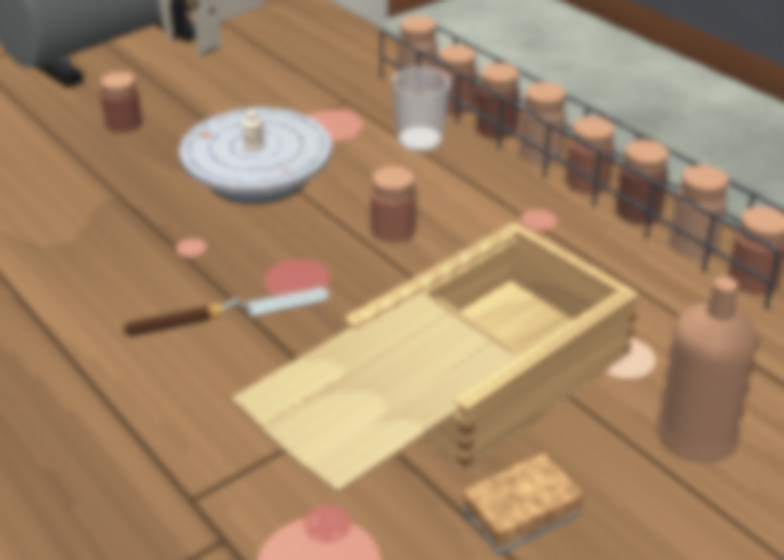

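The figure stands upright inside the centre ring at (277,119). The lid is fully out, and the box and bystanders are where they were. I'm handing the job in.

```bash
python3 -c "
from plant import order
print(order.close_job())"
```

```text
the job is handed in; nothing more can be done
None
```

The job is handed in: the lid is open to its stop, the box has not moved, the figure stands upright within a few mm of the wheel's centre, and nothing else was touched; it took about 26 s of the 61 s, and the hand-in reported no verdict.

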